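Draw a rod blank from its storage tube and lay it on the whipping stand

TASK

Draw the cream rod blank out of its grey storage tube hand over hand, in pulls of no more than about 15 cm, letting go after each pull while the tube still carries the other end; take it by its middle for the last pull. Keep it roughly level, and lay it without dropping it into both V rests of the wooden whipping stand, with the red tape mark midway between the rests, opposite the thread spool, and the end that came out first still pointing the same way. Leave it lying there and do not disturb the fly vise or the other things on the bench.

Things in the scene. Friction and masses are not known exactly. Their poses are not given: they have to be found in the camera images.
- tube_mouth (a point): Centre of the mouth of a level grey plastic tube, on its axis, 80 mm above the bench. Tube: outside diameter 26 mm, bore 20 mm, 430 mm long, fixed. y axis: level, out of the mouth along the tube (the way the blank is drawn); z up.
- rack: The fixed plank (80 x 400 x 18 mm, it starts 35 mm behind the mouth) and two saddle blocks with white clips that carry the tube. Origin on the bench under the tube's mouth; axes as those of the mouth. In front of the mouth there is nothing under the blank but the bench.
- blank_mid (a point): Middle of the cream rod blank, on its axis: stiff round rod 460 mm long, 14 mm thick, 50 to 105 g, balanced here, blue bands at its ends, one red tape band. y axis: along it to the end that comes out first; it may roll. It starts lying loose in the bore, its axis 3 mm below the tube's, and slides easily. Let go when more than half out, its outer end sinks a few degrees and it stays.
- blank_end (a point): The end of the blank that comes out first, on its axis, 230 mm from the middle (+y of the blank). At the start it stands 60 to 85 mm out of the tube's mouth.
- blank_mark (a point): Centre of the red tape mark on the blank (a band 16 mm wide), on its axis, 50 mm from the middle towards the end that comes out last (-y of the blank).
- rest_line (a point): Midway between the V rests of the wooden whipping stand, where the axis of the lying blank passes: 95 mm above the bench. y axis: level, along the line of the rests, within 16 degrees of the tube's y axis; z up. Rests are 16 mm thick (along y), 130 mm either side of this point; each V is a right angle open upwards, its bottom 10 mm below this line, its tips about 15 mm above it, 51 mm apart.
- stand: The whipping stand, fixed to the bench: base board 110 x 340 x 18 mm, two posts with green felt-lined V rests, and a spool of red thread midway between them, 36 mm to the -x side of the rest line, its nut reaching 69 mm above the bench. Origin: centre of its underside; axes as those of the rest line.
- vise: Bystander: fly vise on a square 100 mm steel base, a thin stem and a slanting head, 215 mm high in all. Origin: centre of the base's underside.
- varnish: Bystander: small amber varnish bottle, 38 mm in diameter and 68 mm high. Origin: centre of its underside.
- stacker: Bystander: brass hair stacker, 34 mm in diameter and 74 mm high. Origin: centre of its underside.
- spool: Bystander: loose spool of green thread, 42 mm in diameter and 46 mm high. Origin: centre of its underside.

How it is judged:
By the outcome, as a careful person would: the job done as asked, in the order asked, and still so for the second after the job is handed in, with the robot touching nothing.
It also fails if it takes over 53 s, if anything falls off the work surface, if the arm or the gripper's body presses on something with over 40 N, if the wrist force passes 120 N, or if a joint passes its speed limit or range.

ROBOT

A 6-joint arm with a two-finger parallel gripper is mounted at the origin on the work surface. World frame = base frame: x ahead of the robot, y to its left, z up, the work surface at z = 0. Lengths are in m, angles in rad, forces in N, time in s.
With the tool pointing down it reaches from about 0.425 to 0.95 m from the base axis. Payload 3.5 kg.
Tool frame: the origin (TCP) lies midway between the tips of the shut fingers; the grasp point (between the pads) lies 19 mm behind it; z points along the fingers, y is the line along which they close (so a half turn about z gives the same grasp; the last joint's range is limited). The gripper opens to 85 mm and grips with 20 to 120 N. Pads are 22 mm wide; open, the fingers measure 114 mm over their backs; the gripper's body (76 mm by 85 mm) begins 54 mm behind the grasp point. The pads swing forward as they close: fully open they stand 13 mm farther back than shut.
Start: joints at [1.055, 0.286, 1.577, -0, 1.279, -0.15], TCP at [0.241, 0.63, 0.205] pointing down, gripper open.
Joint ranges: [-2.77, 2.77], [-0.9, 2.22], [0.21, 2.48], [-1.53, 4.67], [0.24, 2.81], [-2.84, 2.84]. Speed limits (rad/s): [2.79, 2.79, 3.14, 3.14, 3.14, 3.14].

INTERFACE

Orientations are given as a unit quaternion [w, x, y, z].
In Python, from plant import manip, cams, job gives the robot as it stands. The module is installed in compiled form; this text tells all that it offers.
- The arm moves only by the tool drive_tool, never from a script. Its argument "rows" is a list that holds one entry, the list of rows, each a list of 7 numbers: the turn, a rotation vector about the world's x, y, z in degrees, then the shift along the world's x, y, z in cm, then the gripper's target within -1 to 1 (shut at 1, half-way at 0, fully open at -1). A call has 1 to 8 rows; each row is the pose to reach, as a shift and turn from the pose commanded when the call began; what a row does not reach only later rows make up. A row lasts 1/8 s, in which the tool goes at most 62.5 mm and 10.7 degrees, less where a joint would pass 70% of its speed; a pose out of reach is approached as far as the arm can. A call with a gripper value outside its range is refused whole. The fingers move at their own pace and stop on an object; the grip force is fixed at half the most. Time passes only in rows, so rows that repeat a pose let the fingers close. It gives the time, the measured TCP pose, the force, the opening and the grip force at its end, in the units of the state.
- manip.get_obs(): the state, without advancing time (a new reading comes with each control period).
- cams.get_image(name): name is "scene" or "side" or "wrist"; returns a dict with "image" (480x640x3 uint8, red, green, blue), "K" (3x3 intrinsics, pixels), "pose" (4x4, takes a point from camera to world coordinates). Camera axes: x right, y up, looking along -z (the intrinsics and any distortion apply to the point x, -y, -z); pixel columns grow to the right and rows downward; lengths in m; the calibration is good to about 2 mm. The wrist camera is an equidistant fisheye: a pixel r from the principal point sees the ray r / f radians off the axis. A picture is of the moment at which its call begins. There is no depth.
- job.finish_job(): hands the job in; it is judged then, once.
The state is a dict: "time_s": time; "q": joint angles; "qd": joint speeds; "effort": joint torques, N m; "tool_pos": TCP position; "ee_rot": TCP orientation; "contact_force": force on the tool from outside, world axes, zero at the start; "torque": the same for the moment, N m; "grip_width": opening from 0.0 (shut) to 1.0 (fully open); "finger_force": force on a finger pad.
Only numpy, scipy, OpenCV 4.12 (cv2) and the standard library are available. Lean on these libraries where they do the work, as an engineer would, in place of code of your own. Each camera call takes 0.05 s, during which the arm holds its last target. There are 200 camera calls.

## Working session

There is one attempt and no reset: what is moved stays moved. The work goes in short steps, Python scripts to look and compute and a tool call to move; the robot and the scene stay as the last step left them, time stands still between calls to the robot, and variables do not carry over. Pictures are saved under pics/ and viewed, at most 10 in all, crops included, and the job is handed in when it is done.

Besides the shell and the picture viewer there is one more tool, called after ">>>" as name(argument=value, ...), one argument or row to a line, values as JSON. drive_tool: Moves the arm, as the interface text tells. Its arguments: {"type":"object","properties":{"rows":{"type":"array","items":{"type":"array","items":{"type":"array","items":{"type":"number"}}}}},"required":["rows"]}

```bash
mkdir -p pics; cat > h.py <<'E'
import numpy as np, cv2
from plant import manip,cams,job
def grab(n,save=None):
    d=cams.get_image(n)
    if save: cv2.imwrite('pics/'+save,d['image'][:,:,::-1])
    np.savez('last_%s.npz'%n,**{k:d[k] for k in('image','K','pose')})
    return d
def ray(d,u,v,fish=False):
    K=d['K'];x=(u-K[0,2])/K[0,0];y=(v-K[1,2])/K[1,1]
    if fish:
        r=np.hypot(x,y);s=np.sin(r)/r if r>1e-9 else 1
        c=np.array([x*s,-y*s,-np.cos(r)])
    else: c=np.array([x,-y,-1.])
    P=d['pose'];w=P[:3,:3]@c
    return P[:3,3],w/np.linalg.norm(w)
def onz(d,u,v,z,fish=False):
    o,w=ray(d,u,v,fish);return o+w*(z-o[2])/w[2]
def tri(rays):
    A=np.zeros((3,3));b=np.zeros(3)
    for o,w in rays:
        M=np.eye(3)-np.outer(w,w);A+=M;b+=M@o
    return np.linalg.solve(A,b)
E
python3 - <<'E'
from h import *
a=grab('scene','s1.png');b=grab('side','d1.png')
for d in(a,b):print(d['K'].round(1).tolist(),d['pose'].round(3).tolist())
o=manip.get_obs();print(o['time_s'],o['tool_pos'],o['ee_rot'],o['contact_force'])
E
```

```text
[[559.4, 0.0, 322.5], [0.0, 559.4, 239.9], [0.0, 0.0, 1.0]] [[0.184, -0.561, 0.807, 1.508], [0.983, 0.092, -0.16, -0.129], [0.015, 0.822, 0.569, 0.73], [0.0, 0.0, 0.0, 1.0]]
[[511.1, 0.0, 319.3], [0.0, 511.1, 243.0], [0.0, 0.0, 1.0]] [[1.0, 0.022, 0.001, 0.574], [-0.015, 0.689, -0.725, -0.643], [-0.017, 0.725, 0.689, 0.775], [0.0, 0.0, 0.0, 1.0]]
0.1 [0.24108673 0.62980377 0.20407075] [-3.56989930e-04  1.81889875e-01  9.83318348e-01 -9.86297129e-04] [ 0.16132292 -0.38344235 -0.53702323]
```

View pics/s1.png

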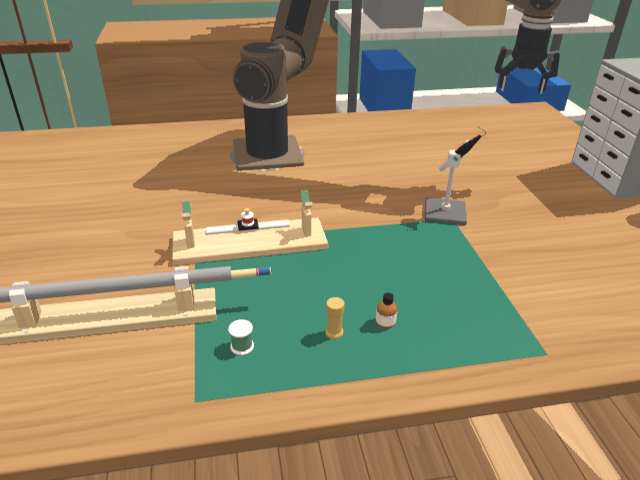

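View pics/d1.png

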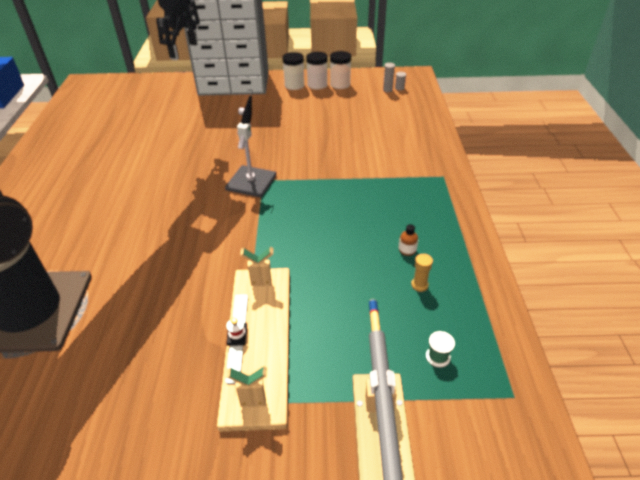

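```bash
python3 - <<'E'
from h import *
a=dict(np.load('last_scene.npz'));b=dict(np.load('last_side.npz'))
def t(n,p,q): print(n,tri([ray(a,*p),ray(b,*q)]).round(3))
t('end',(270,271),(374,302)); t('mouth',(231,273),(377,333))
for n,l,r in(('far',(246,252),(273,250)),('near',(232,372),(265,374))):
    print(n,onz(b,*l,.11).round(3),onz(b,*r,.11).round(3))
print('far sc',onz(a,305,195,.11),'near',onz(a,187,206,.11))
for n,p,q in(('varn',(388,297),(410,229)),('stack',(335,303),(424,260)),('spool',(241,327),(442,342)),('vise base',(446,207),(250,178))):t(n,p,q)
S=cv2.resize(a['image'][180:360,150:420],None,fx=2.9,fy=2.9,interpolation=2)
T=cv2.resize(b['image'][230:430,210:460],None,fx=2.9,fy=2.9,interpolation=2)
cv2.imwrite('pics/T.png',T[:,:,::-1])
E
```

```text
end [ 0.667 -0.062  0.077]
mouth [ 0.666 -0.134  0.081]
far [0.436 0.037 0.11 ] [0.486 0.041 0.11 ]
near [ 0.438 -0.219  0.11 ] [ 0.488 -0.224  0.11 ]
far sc [0.45162035 0.03949477 0.11      ] near [ 0.45790303 -0.21488429  0.11      ]
varn [0.762 0.143 0.062]
stack [0.773 0.042 0.073]
spool [ 0.779 -0.127  0.046]
vise base [0.403 0.4   0.014]
```

View pics/T.png

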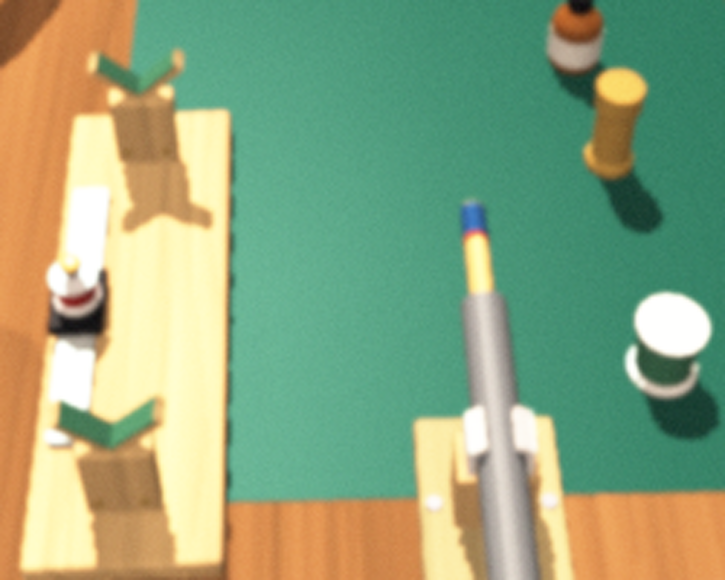

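>>> drive_tool(
  rows=[
    [[0, 0, -8, 0, 0, 6, 0], [0, 0, -16, 3, -1, 12, 0], [0, 0, -24, 8, -3, 14, 0], [0, 0, -32, 13, -6, 14, 0], [0, 0, -40, 18, -9, 14, 0], [0, 0, -48, 23, -12, 14, 0], [0, 0, -56, 27, -16, 14, 0], [0, 0, -64, 30, -21, 14, 0]],
  ],
)

```text
time_s: 1.1
tool_pos: [0.5427, 0.4189, 0.3437]
ee_rot: [-0.0, 0.677, 0.736, -0.001]
contact_force: [0.1, 0.5, 0.1]
grip_width: 0.502
finger_force: 0.0
```

```bash
python3 - <<'E'
from h import *
a=dict(np.load('last_scene.npz'));b=dict(np.load('last_side.npz'))
for d,n in((a,'sc'),(b,'side')):
    im=d['image'].astype(int);m=((im.max(2)-im.min(2)<22)&(im.max(2)>60)&(im.max(2)<200)).astype(np.uint8)
    pts=[]
    if n=='sc':
        for u in list(range(50,165,10))+list(range(200,225,6)):
            v=np.where(m[255:315,u])[0]+255
            pts.append(onz(d,u,(v.min()+v.max())/2,.08))
    else:
        for v in list(range(345,370,5))+list(range(395,475,8)):
            u=np.where(m[v,355:415])[0]+355
            pts.append(onz(d,(u.min()+u.max())/2,v,.08))
    p=np.array(pts);f=np.polyfit(p[:,1],p[:,0],1);r=p[:,0]-np.polyval(f,p[:,1])
    print(n,f,np.polyval(f,-.134),'deg',np.degrees(np.arctan(-f[0])),r.std(),p[[0,-1]].round(3).tolist())
E
```

```text
sc [0.00762226 0.6651524 ] 0.6641310221561346 deg -0.43671459280708713 0.0005757320743054375 [[0.662, -0.456, 0.08], [0.665, -0.148, 0.08]]
side [0.00396209 0.6646327 ] 0.6641017805018214 deg -0.22700987498905179 0.000271565298629902 [[0.664, -0.156, 0.08], [0.663, -0.353, 0.08]]
```

>>> drive_tool(
  rows=[
    [[0, 0, -2, 2, -6, 0, 0], [0, 0, -4, 4, -12, 0, 0], [0, 0, -5, 6, -18, 0, 0], [0, 0, -5, 8, -24, 0, 0], [0, 0, -5, 10, -30, 0, 0], [0, 0, -5, 11, -36, -1, 0], [0, 0, -5, 12, -42, -2, 0], [0, 0, -5, 12, -46, -6, 0]],
  ],
)

```text
time_s: 2.1
tool_pos: [0.6629, -0.0429, 0.2874]
ee_rot: [0.003, 0.708, 0.707, 0.001]
contact_force: [-0.8, -0.6, -0.6]
grip_width: 0.501
finger_force: 0.0
```

```bash
python3 - <<'E'
from h import *
d=grab('wrist','w1.png');print(d['K'].tolist(),d['pose'].round(4).tolist(),manip.get_obs()['tool_pos'])
E
```

```text
[[371.64829954431775, 0.0, 319.64152722373194], [0.0, 371.64829954431775, 237.67438086275948], [0.0, 0.0, 1.0]] [[1.0, 0.0038, -0.0038, 0.6625], [-0.0025, 0.9595, 0.2819, 0.0275], [0.0047, -0.2818, 0.9594, 0.4549], [0.0, 0.0, 0.0, 1.0]] [ 0.65922706 -0.04684571  0.27763039]
```

View pics/w1.png

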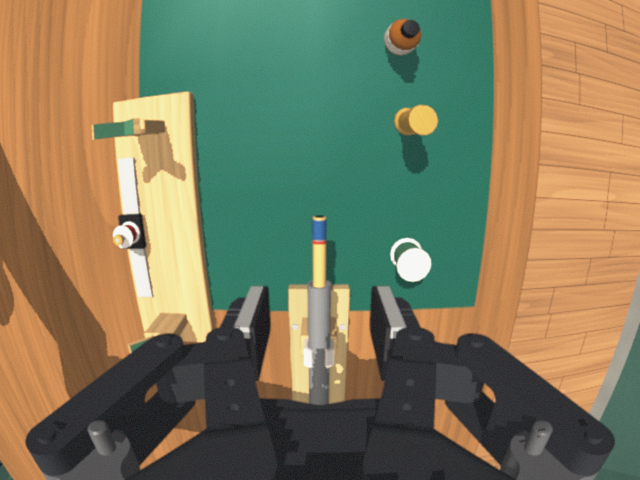

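```bash
python3 - <<'E'
from h import *
d=dict(np.load('last_wrist.npz'));f=lambda u,v,z:onz(d,u,v,z,True).round(4)
print('end',f(319,217,.077),'mouth',f(318.5,284,.08),'clip',f(318,355,.08))
print('base right edge',[f(u,v,.018)[:2] for u,v in((192,93),(201,210),(209,320))])
print('far rest top edges',f(93,131,.11),f(139,127,.11),'nut',f(118,240,.069))
E
```

```text
end [ 0.6634 -0.0611  0.077 ] mouth [ 0.6626 -0.1356  0.08  ] clip [ 0.6616 -0.2298  0.08  ]
base right edge [array([0.512, 0.08 ]), array([ 0.5171, -0.0645]), array([ 0.5116, -0.2184])]
far rest top edges [0.4287 0.0426 0.11  ] [0.4857 0.0408 0.11  ] nut [ 0.4217 -0.0879  0.069 ]
```

>>> drive_tool(
  rows=[
    [[0, 0, 0, 0.3, -4, -5, 0], [0, 0, 0, 0.3, -5, -10, 0], [0, 0, 0, 0.3, -5, -13, 0], [0, 0, 0, 0.3, -5, -13, 0], [0, 0, 0, 0.3, -5, -13, 0]],
  ],
)

```text
time_s: 2.78
tool_pos: [0.6652, -0.0896, 0.1569]
ee_rot: [0.001, 0.707, 0.708, 0.0]
contact_force: [1.2, 0.0, 0.8]
grip_width: 0.501
finger_force: 0.0
```

```bash
python3 - <<'E'
from h import *
d=grab('wrist','w2.png')
f=lambda u,v,z:onz(d,u,v,z,True).round(4)
o=manip.get_obs();print(o['tool_pos'],o['ee_rot'])
im=d['image'].astype(int)
m=((im[:,:,2]>90)&(im[:,:,0]<70)&(im[:,:,1]<110)).astype(np.uint8)
n,l,s,c=cv2.connectedComponentsWithStats(m)
for i in range(1,n):
    if s[i,4]>40: print(s[i],c[i],f(*c[i],.077),'top',f(c[i][0],s[i][1],.077))
E
```

```text
[ 0.66576019 -0.08961877  0.15784409] [0.00166229 0.70664535 0.70756536 0.00092495]
[305 197   8  31 158] [308.10126582 212.96835443] [ 0.6576 -0.0743  0.077 ] top [ 0.6577 -0.0632  0.077 ]
[317 196  12  33 309] [322.77669903 213.06148867] [ 0.6676 -0.0743  0.077 ] top [ 0.6676 -0.0625  0.077 ]
```

View pics/w2.png

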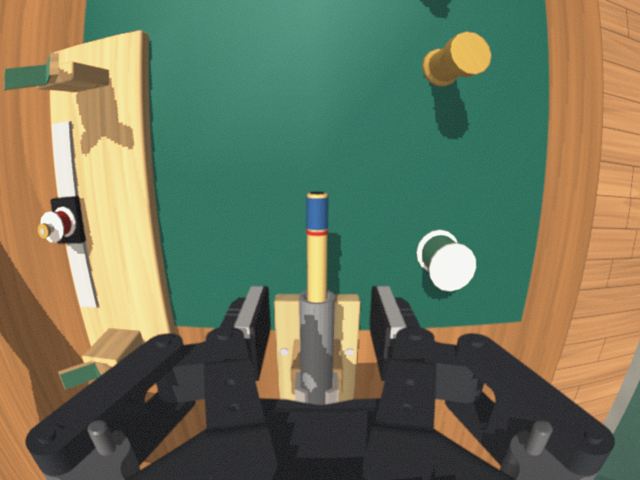

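>>> drive_tool(
  rows=[
    [[0, 0, 0, -0.2, -0.3, -5, 0], [0, 0, 0, -0.2, -0.3, -8.5, 0], [0, 0, 0, -0.2, -0.3, -9.9, 0], [0, 0, 0, -0.2, -0.3, -9.9, 0], [0, 0, 0, -0.2, -0.3, -9.9, 1], [0, 0, 0, -0.2, -0.3, -9.9, 1], [0, 0, 0, -0.2, -0.3, -9.9, 1], [0, 0, 0, -0.2, -0.3, -9.9, 1]],
  ],
)

```text
time_s: 3.82
tool_pos: [0.6633, -0.0929, 0.0577]
ee_rot: [0.001, 0.707, 0.707, 0.001]
contact_force: [0.1, 1.3, 2.9]
grip_width: -0.003
finger_force: 1.5
```

```bash
python3 - <<'E'
from h import *
d=grab('wrist','w3.png');o=manip.get_obs();print(o['tool_pos'],o['grip_width'],o['finger_force'],o['contact_force'])
E
```

```text
[ 0.66325751 -0.09282844  0.05758429] 0.0018063522849233564 1.6496691294014454 [-0.26978874  0.10113849  2.12102121]
```

View pics/w3.png

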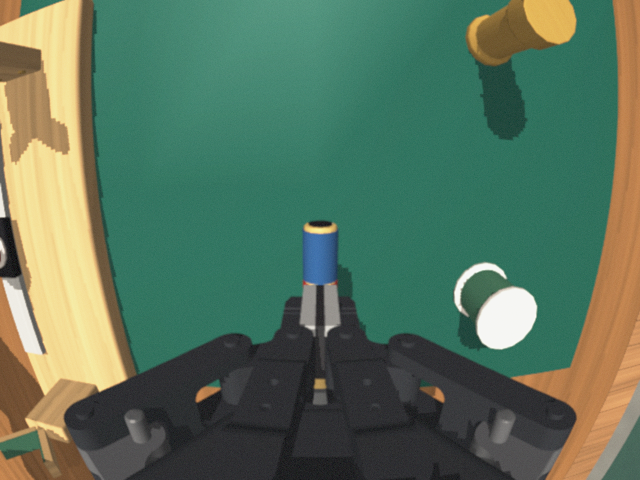

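```bash
python3 - <<'E'
from h import *
d=dict(np.load('last_wrist.npz'));P=np.linalg.inv(d['pose']);K=d['K']
def pr(p):
    c=P[:3,:3]@np.array(p)+P[:3,3];c=c*[1,-1,-1];r=np.hypot(c[0],c[1]);t=np.arctan2(r,c[2]);return (K[0,2]+K[0,0]*t*c[0]/r).round(1),(K[1,2]+K[1,1]*t*c[1]/r).round(1)
print('cam',d['pose'][:3,3],manip.get_obs()['time_s'])
for p in((.6633,-.0928,.0577),(.6633,-.0928,.0767),(.6633,-.0818,.0577),(.6633,-.0818,.0767),(.6563,-.0625,.077),(.6703,-.0625,.077),(.6563,-.0625,.055),(.6703,-.0625,.055),(.6633,-.0625,.084),(.6633,-.0625,.07),(.6633,-.137,.093)):print(p,pr(p))
S=[]
a=grab('scene');b=grab('side')
S=cv2.resize(a['image'][220:310,190:310],(480,360),interpolation=2)
T=cv2.resize(b['image'][260:380,310:420],(330,360),interpolation=2)
cv2.imwrite('pics/z1.png',np.hstack([S,T])[:,:,::-1])
E
```

```text
cam [ 0.66329672 -0.02270466  0.22530361] 3.875
(0.6633, -0.0928, 0.0577) (np.float64(319.3), np.float64(279.1))
(0.6633, -0.0928, 0.0767) (np.float64(319.3), np.float64(295.7))
(0.6633, -0.0818, 0.0577) (np.float64(319.3), np.float64(257.8))
(0.6633, -0.0818, 0.0767) (np.float64(319.3), np.float64(272.5))
(0.6563, -0.0625, 0.077) (np.float64(302.3), np.float64(229.3))
(0.6703, -0.0625, 0.077) (np.float64(336.2), np.float64(229.3))
(0.6563, -0.0625, 0.055) (np.float64(304.4), np.float64(217.2))
(0.6703, -0.0625, 0.055) (np.float64(334.1), np.float64(217.2))
(0.6633, -0.0625, 0.084) (np.float64(319.3), np.float64(233.9))
(0.6633, -0.0625, 0.07) (np.float64(319.2), np.float64(225.1))
(0.6633, -0.137, 0.093) (np.float64(319.4), np.float64(396.6))
```

View pics/z1.png

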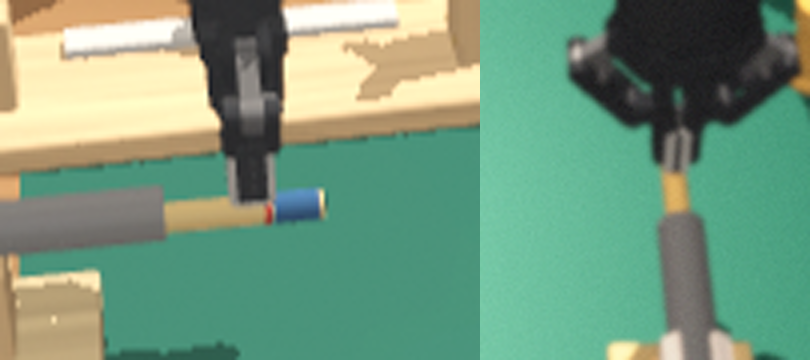

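```bash
python3 - <<'E'
from h import *
a=dict(np.load('last_scene.npz'));b=dict(np.load('last_side.npz'));w=dict(np.load('last_wrist.npz'))
print(tri([ray(a,252.5,270.5),ray(b,375.7,316.5)]),tri([ray(a,252.5,270.5),ray(w,320,287,True)]))
print('end',tri([ray(a,271,271),ray(w,320,228,True)]))
E
```

```text
[ 0.66630364 -0.09611112  0.08030738] [ 0.66252118 -0.09219729  0.07629487]
end [ 0.6639358  -0.06145573  0.07436984]
```

>>> drive_tool(
  rows=[
    [[0, 0, 0, 0, 0, 0.5, 0], [0, 0, 0, 0, 0, 0.5, 0], [0, 0, 0, 0, 0, 0.5, 0], [0, 0, 0, 0, 0, -1, 0], [0, 0, 0, 0, 0, -2.2, 0], [0, 0, 0, 0, 0, -2.2, 0]],
  ],
)

```text
time_s: 4.72
tool_pos: [0.6606, -0.0922, 0.0315]
ee_rot: [-0.002, 0.707, 0.707, -0.001]
contact_force: [0.2, 0.7, -0.3]
grip_width: 0.502
finger_force: 0.0
```

```bash
python3 - <<'E'
from h import *
a=grab('scene');b=grab('wrist')
S=cv2.resize(a['image'][220:310,190:310],(400,300),interpolation=2)
T=cv2.resize(b['image'],(400,300))
cv2.imwrite('pics/z2.png',np.hstack([S,T])[:,:,::-1])
E
```

```text
(no output)
```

View pics/z2.png

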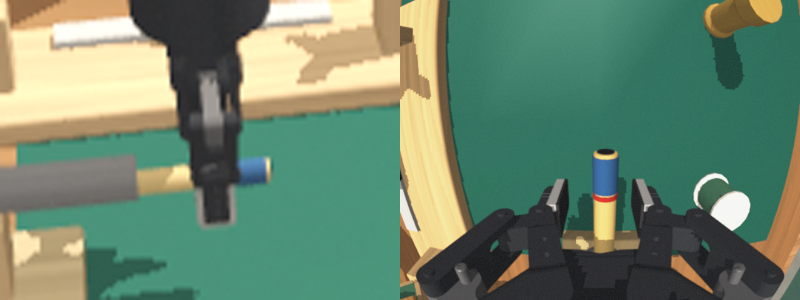

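>>> drive_tool(
  rows=[
    [[0, 0, 0, 0.2, 0, 0, 1], [0, 0, 0, 0.2, 0, 0, 1], [0, 0, 0, 0.2, 0, 0, 1], [0, 0, 0, 0.2, 0, 0, 1], [0, 0, 0, 0.2, 0, 0, 1]],
  ],
)

```text
time_s: 5.45
tool_pos: [0.6648, -0.0928, 0.035]
ee_rot: [0.0, 0.707, 0.707, 0.0]
contact_force: [-2.1, 0.1, 3.3]
grip_width: 0.138
finger_force: 58.5
```

>>> drive_tool(
  rows=[
    [[0, 0, 0, 0, 1, 0, 1], [0, 0, 0, 0, 3, 0, 1], [0, 0, 0, 0, 5, 0, 1], [0, 0, 0, 0, 7, 0, 1], [0, 0, 0, 0.1, 9, 0, 1], [0, 0, 0, 0.1, 11, 0, 1], [0, 0, 0, 0.1, 12, 0, 1], [0, 0, 0, 0.1, 12, 0, 1]],
  ],
)

```text
time_s: 6.45
tool_pos: [0.6651, 0.0287, 0.034]
ee_rot: [-0.001, 0.707, 0.708, 0.0]
contact_force: [-0.3, 1.4, 0.4]
grip_width: 0.14
finger_force: 58.4
```

>>> drive_tool(
  rows=[
    [[0, 0, 0, 0, 0, 0, 0], [0, 0, 0, 0, 0, 0, 0], [0, 0, 0, 0, 0, 0, 0], [0, 0, 0, 0, 0, 3, 0], [0, 0, 0, 0, -3, 6, 0], [0, 0, 0, 0, -8, 6, 0], [0, 0, 0, 0, -12, 6, 0], [0, 0, 0, 0, -12, 6, 0]],
  ],
)

```text
time_s: 7.45
tool_pos: [0.6654, -0.0959, 0.0946]
ee_rot: [0.0, 0.708, 0.706, 0.0]
contact_force: [-0.0, 0.4, -0.6]
grip_width: 0.502
finger_force: 0.0
```

```bash
cat > bl.py <<'E'
from h import *
d=grab('wrist');a=grab('scene');b=grab('side')
print(manip.get_obs()['tool_pos'])
for n,d in(('w',d),('sc',a),('sd',b)):
    h=cv2.cvtColor(d['image'],cv2.COLOR_RGB2HSV)
    m=cv2.inRange(h,(105,120,50),(125,255,255))
    k,l,s,c=cv2.connectedComponentsWithStats(m)
    for i in range(1,k):
        if s[i,4]>25 and (n=='w' or s[i,1]>150):print(n,s[i],c[i].round(1),onz(d,*c[i],.077,n=='w').round(4))
E
python3 bl.py
```

```text
[ 0.66519816 -0.09216014  0.09407139]
w [304   0  28  10 217] [317.4   3.5] [0.6651 0.0409 0.077 ]
sc [322 262  10   7  54] [326.6 265.4] [0.6683 0.0466 0.077 ]
```

>>> drive_tool(
  rows=[
    [[0, 0, 0, -0.1, 0, -4, 0], [0, 0, 0, -0.1, 0, -6, 0], [0, 0, 0, -0.1, 0, -6, 0], [0, 0, 0, -0.1, 0, -6, 1], [0, 0, 0, -0.1, 0, -6, 1], [0, 0, 0, -0.1, 0, -6, 1], [0, 0, 0, -0.1, 0, -6, 1]],
  ],
)

```text
time_s: 8.48
tool_pos: [0.6651, -0.0927, 0.0356]
ee_rot: [0.001, 0.707, 0.707, 0.0]
contact_force: [-0.8, 1.9, 3.9]
grip_width: 0.141
finger_force: 58.5
```

>>> drive_tool(
  rows=[
    [[0, 0, 0, 0, 1.5, 0, 1], [0, 0, 0, 0, 4, 0, 1], [0, 0, 0, 0, 6.5, 0, 1], [0, 0, 0, 0, 9, 0, 1], [0, 0, 0, 0, 11.5, 0, 1], [0, 0, 0, 0.1, 13, 0, 1], [0, 0, 0, 0.1, 14, 0, 1], [0, 0, 0, 0.1, 14, 0, 1]],
  ],
)

```text
time_s: 9.48
tool_pos: [0.6652, 0.0484, 0.0341]
ee_rot: [-0.0, 0.707, 0.708, 0.0]
contact_force: [-0.1, 0.8, 0.5]
grip_width: 0.137
finger_force: 58.4
```

>>> drive_tool(
  rows=[
    [[0, 0, 0, 0, 0, -0.2, 0], [0, 0, 0, 0, 0, -0.2, 0], [0, 0, 0, 0, 0, -0.2, 0], [0, 0, 0, 0, 0, 3, 0], [0, 0, 0, 0, -3, 7, 0], [0, 0, 0, 0, -8, 9, 0], [0, 0, 0, 0, -8, 9, 0], [0, 0, 0, 0, -8, 9, 0]],
  ],
)

```text
time_s: 10.48
tool_pos: [0.665, -0.0328, 0.1239]
ee_rot: [-0.001, 0.707, 0.707, -0.0]
contact_force: [0.8, 0.2, -0.8]
grip_width: 0.499
finger_force: 0.0
```

```bash
cat >> bl.py <<'E'
for n,d in(('w',np.load('last_wrist.npz')),('sc',a),('sd',b)):
    d=dict(d);h=cv2.cvtColor(d['image'],cv2.COLOR_RGB2HSV)
    m=cv2.inRange(h,(0,170,90),(6,255,255))|cv2.inRange(h,(174,170,90),(180,255,255))
    k,l,s,c=cv2.connectedComponentsWithStats(m)
    for i in range(1,k):
        if s[i,4]>15 and s[i,1]>60:print('red',n,s[i],c[i].round(1),onz(d,*c[i],.077,n=='w').round(4))
S=cv2.resize(a['image'][180:330,190:390],(400,300),interpolation=2)
T=cv2.resize(np.load('last_wrist.npz')['image'],(400,300))
cv2.imwrite('pics/z.png',np.hstack([S,T])[:,:,::-1])
E
python3 bl.py
```

```text
[ 0.66458581 -0.03155137  0.12292129]
sc [392 263  10   6  44] [396.4 266. ] [0.6921 0.1793 0.077 ]
red w [ 45 281  17  13  87] [ 53.7 285.7] [ 0.4596 -0.0637  0.077 ]
red w [308 305  22  24 452] [318.8 316.9] [ 0.6644 -0.0791  0.077 ]
red sc [243 218  10   5  32] [247.4 220.5] [ 0.4834 -0.0913  0.077 ]
red sc [258 272   8   5  32] [261.3 273.6] [ 0.673  -0.0795  0.077 ]
red sd [370 305   8   7  38] [373.7 307.8] [ 0.6655 -0.0756  0.077 ]
```

View pics/z.png

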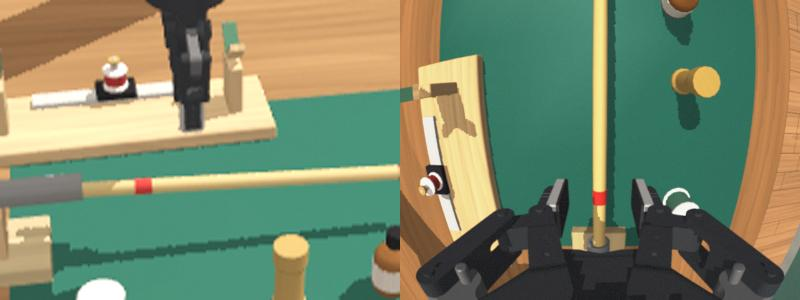

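>>> drive_tool(
  rows=[
    [[0, 0, 0, 0, 0.3, -5, 0], [0, 0, 0, 0, 0.3, -9.3, 0], [0, 0, 0, 0, 0.3, -9.3, 0], [0, 0, 0, 0, 0.3, -9.3, 1], [0, 0, 0, 0, 0.3, -9.3, 1], [0, 0, 0, 0, 0.3, -9.3, 1], [0, 0, 0, 0, 0.3, -9.3, 1]],
  ],
)

```text
time_s: 11.5
tool_pos: [0.6669, -0.0297, 0.0336]
ee_rot: [0.001, 0.707, 0.707, 0.001]
contact_force: [-0.4, 2.0, 4.2]
grip_width: 0.134
finger_force: 58.8
```

>>> drive_tool(
  rows=[
    [[1.5, 0, 0, 0, 0, 0.2, 1], [2.5, 0, 0, 0, 0, 0.4, 1], [2.5, 0, 0, 0, 0, 0.4, 1]],
  ],
)

```text
time_s: 11.88
tool_pos: [0.6656, -0.0303, 0.0354]
ee_rot: [-0.015, 0.707, 0.707, 0.015]
contact_force: [-0.2, 1.0, 2.0]
grip_width: 0.138
finger_force: 58.4
```

```bash
python3 - <<'E'
from h import *
a=grab('scene');b=grab('side');p=[]
for d,t in((a,180),(b,150)):
    h=cv2.cvtColor(d['image'],cv2.COLOR_RGB2HSV)
    m=cv2.inRange(h,(105,120,50),(125,255,255))
    k,l,s,c=cv2.connectedComponentsWithStats(m)
    for i in range(1,k):
        if s[i,4]>15 and s[i,1]>t: print(s[i],c[i],onz(d,*c[i],.077));p.append(c[i])
if len(p)==2: print(tri([ray(a,*p[0]),ray(b,*p[1])]))
E
```

```text
[391 262  10   6  37] [395.78378378 265.35135135] [0.6899622  0.17867109 0.077     ]
```

```bash
cat > pitch.py <<'E'
from h import *
import sys
x0=float(sys.argv[1]);a=grab('scene')
h=cv2.cvtColor(a['image'],cv2.COLOR_RGB2HSV)
def onx(u,v):
    o,w=ray(a,u,v);return (o+w*(x0-o[0])/w[0]).round(4)
for nm,m in(('blue',cv2.inRange(h,(105,120,50),(125,255,255))),('red',cv2.inRange(h,(0,170,90),(6,255,255))|cv2.inRange(h,(174,170,90),(180,255,255)))):
    k,l,s,c=cv2.connectedComponentsWithStats(m)
    for i in range(1,k):
        if s[i,4]>12 and s[i,1]>150: print(nm,s[i],c[i].round(1),onx(*c[i]))
print('before',onx(396.4,266),onx(261.3,273.6),manip.get_obs()['tool_pos'])
E
python3 pitch.py .6655
```

```text
blue [391 262  10   6  44] [395.9 265. ] [0.6655 0.188  0.0583]
red [243 218  10   5  32] [247.4 220.5] [ 0.6655 -0.098   0.193 ]
red [256 270   9   7  48] [259.9 272.6] [ 0.6655 -0.0816  0.0738]
before [0.6655 0.1893 0.0557] [ 0.6655 -0.0791  0.0712] [ 0.66549059 -0.03028329  0.03524074]
```

>>> drive_tool(
  rows=[
    [[1.5, 0, 0, 0, 0, 0.1, 1], [3, 0, 0, 0, 0, 0.1, 1], [3, 0, 0, 0, 0, 0.1, 1]],
  ],
)

```text
time_s: 12.4
tool_pos: [0.6654, -0.03, 0.0363]
ee_rot: [-0.034, 0.706, 0.706, 0.034]
contact_force: [-0.8, 2.1, 3.1]
grip_width: 0.132
finger_force: 58.6
```

```bash
python3 pitch.py .6655; python3 -c "
from h import *
o=manip.get_obs();print(o['torque'],o['contact_force'],o['ee_rot'])
d=grab('wrist');cv2.imwrite('pics/w9.png',d['image'][:,:,::-1])"
```

```text
blue [390 261  10   6  44] [394.8 264. ] [0.6655 0.1855 0.0612]
red [243 218  10   5  32] [247.4 220.5] [ 0.6655 -0.098   0.193 ]
red [255 270   9   6  47] [259.1 272.5] [ 0.6655 -0.0831  0.0743]
before [0.6655 0.1893 0.0557] [ 0.6655 -0.0791  0.0712] [ 0.66540811 -0.02999299  0.03633224]
[-0.23945747  0.11045495 -0.05456374] [-1.52037576  0.6734734   2.70916667] [-0.03389446  0.70618134  0.70640481  0.03393106]
```

>>> drive_tool(
  rows=[
    [[0, 0, 0, 0, 0, 0, 0], [0, 0, 0, 0, 0, 0, 0], [-4, 0, 0, 0, 0, 0, 0], [-8.3, 0, 0, 0, -0.5, 0, 0], [-8.3, 0, 0, 0, -0.5, 0, 0], [-8.3, 0, 0, 0, -0.5, 0, 0]],
  ],
)

```text
time_s: 13.25
tool_pos: [0.6653, -0.0346, 0.0361]
ee_rot: [0.017, 0.707, 0.707, -0.017]
contact_force: [0.2, 0.2, 0.2]
grip_width: 0.499
finger_force: 0.0
```

```bash
python3 pitch.py .6655; python3 bl.py | grep red
```

```text
blue [390 263  10   6  49] [394.2 265.8] [0.6655 0.1847 0.0568]
red [243 218  10   5  32] [247.4 220.5] [ 0.6655 -0.098   0.193 ]
red [255 270   8   7  50] [258.5 272.7] [ 0.6655 -0.0843  0.074 ]
before [0.6655 0.1893 0.0557] [ 0.6655 -0.0791  0.0712] [ 0.66534665 -0.03491932  0.03614784]
red w [319 395  15  10  37] [327.8 401. ] [ 0.6691 -0.0767  0.077 ]
red w [302 397   9   7  22] [305.3 400.3] [ 0.6591 -0.0763  0.077 ]
red sc [243 218  10   5  32] [247.4 220.5] [ 0.4834 -0.0913  0.077 ]
red sc [255 270   8   7  51] [258.4 272.7] [ 0.6695 -0.0846  0.077 ]
red sd [371 307   7   7  41] [373.9 309.7] [ 0.6654 -0.08    0.077 ]
```

>>> drive_tool(
  rows=[
    [[0, 0, 0, 0, -0.1, 0, 1], [0, 0, 0, 0, -0.1, 0, 1], [0, 0, 0, 0, -0.1, 0, 1], [0, 0, 0, 0, -0.1, 0, 1], [0, 0, 0, 0, -0.1, 0.3, 1], [0, 0, 0, 0, -0.1, 0.3, 1]],
  ],
)

```text
time_s: 14.2
tool_pos: [0.6654, -0.0354, 0.0392]
ee_rot: [0.017, 0.707, 0.707, -0.017]
contact_force: [0.1, -1.3, -0.8]
grip_width: 0.137
finger_force: 58.5
```

>>> drive_tool(
  rows=[
    [[1, 0, 0, 0, 0.1, 0.1, 1], [2, 0, 0, 0, 0.1, 0.1, 1], [3, 0, 0, 0, 0.2, 0.1, 1], [3, 0, 0, 0, 0.2, 0.1, 1]],
  ],
)

```text
time_s: 14.7
tool_pos: [0.6656, -0.0341, 0.0407]
ee_rot: [-0.001, 0.707, 0.707, 0.001]
contact_force: [-1.0, 0.1, -0.1]
grip_width: 0.14
finger_force: 58.6
```

```bash
python3 pitch.py .6655
```

```text
blue [391 258  10   6  44] [395.2 261.1] [0.6655 0.1856 0.0684]
red [243 218  10   5  32] [247.4 220.5] [ 0.6655 -0.098   0.193 ]
red [255 269   8   7  53] [258.5 272.1] [ 0.6655 -0.0841  0.0755]
before [0.6655 0.1893 0.0557] [ 0.6655 -0.0791  0.0712] [ 0.6654962  -0.03406389  0.04057185]
```

>>> drive_tool(
  rows=[
    [[1, 0, 0, 0, 0.5, 0, 1], [1, 0, 0, 0, 2.5, 0.1, 1], [1, 0, 0, 0, 5, 0.1, 1], [1, 0, 0, 0, 7.5, 0.1, 1], [1, 0, 0, 0.1, 10, 0.1, 1], [1, 0, 0, 0.1, 12.5, 0.1, 1], [1, 0, 0, 0.1, 14.5, 0.1, 1], [1, 0, 0, 0.1, 14.5, 0.1, 1]],
  ],
)

```text
time_s: 15.75
tool_pos: [0.666, 0.1136, 0.041]
ee_rot: [-0.008, 0.706, 0.708, 0.007]
contact_force: [-0.1, -0.5, -0.9]
grip_width: 0.135
finger_force: 58.5
```

```bash
python3 pitch.py .6665; python3 bl.py | grep -v "243 218"
```

```text
blue [462 248  10   6  43] [466.2 251. ] [0.6665 0.3329 0.0764]
blue [243 272  11   7  68] [248.  275.1] [ 0.6665 -0.1042  0.0715]
red [243 218  10   5  32] [247.4 220.5] [ 0.6665 -0.098   0.1936]
red [331 262   9   7  47] [335.1 265.2] [0.6665 0.0639 0.0741]
before [0.6665 0.1889 0.0565] [ 0.6665 -0.0791  0.072 ] [0.66610673 0.11235445 0.04102391]
[0.66645221 0.11067305 0.04121659]
sc [461 248  10   7  45] [465.2 251.2] [0.6677 0.3303 0.077 ]
sc [242 272  11   7  67] [246.9 275.2] [ 0.6732 -0.1065  0.077 ]
sd [372 317   7   9  48] [375.3 320.8] [ 0.6655 -0.1041  0.077 ]
red w [304 394  31  11 142] [318.6 400.5] [0.6659 0.0664 0.077 ]
red w [ 40 459  24  21 211] [ 52.5 467.1] [ 0.4737 -0.0288  0.077 ]
red sc [330 262   9   7  47] [334.2 265.3] [0.6704 0.0612 0.077 ]
red sd [365 249   7   5  32] [368.1 251.1] [0.6675 0.0657 0.077 ]
```

>>> drive_tool(
  rows=[
    [[0, 0, 0, 0, 0, 3, 1], [0, 0, 0, 0, 0, 7, 1], [-0.5, 0, 0, -3, -2, 8, 1], [-0.5, 0, 0.5, -7, -5, 8, 1], [-0.5, 0, 0.5, -11, -8, 8, 1], [-0.5, 0, 0.5, -15, -11, 8, 1], [-0.5, 0, 0.5, -18.5, -14, 8, 1], [-0.5, 0, 0.5, -20.5, -15.4, 8, 1]],
  ],
)

```text
time_s: 16.95
tool_pos: [0.4597, -0.0444, 0.1213]
ee_rot: [-0.004, 0.705, 0.709, 0.004]
contact_force: [0.6, -0.1, -0.3]
grip_width: 0.137
finger_force: 58.7
```

>>> drive_tool(
  rows=[
    [[0, 0, 0, 0, 0, 0, 1], [0, 0, 0, 0, 0, 0, 1], [0, 0, 0, 0, 0, 0, 1]],
  ],
)

```text
time_s: 17.32
tool_pos: [0.4622, -0.0424, 0.1215]
ee_rot: [-0.004, 0.704, 0.711, 0.004]
contact_force: [-0.1, -0.5, -1.6]
grip_width: 0.137
finger_force: 58.7
```

```bash
python3 - <<'E'
from h import *
b=grab('side');a=grab('scene');o=manip.get_obs();print(o['tool_pos'],o['ee_rot'],o['contact_force'])
T=cv2.resize(b['image'][190:440,180:310],(312,600),interpolation=2)
S=cv2.resize(a['image'][140:290,140:365],(480,320),interpolation=2)
S=cv2.copyMakeBorder(S,0,280,0,0,0)
cv2.imwrite('pics/z4.png',np.hstack([T,S])[:,:,::-1])
E
```

```text
[ 0.4619591  -0.04228209  0.12130946] [-0.00438108  0.70342582  0.71074204  0.00432138] [-0.09476792 -0.58800566 -0.32505883]
```

View pics/z4.png

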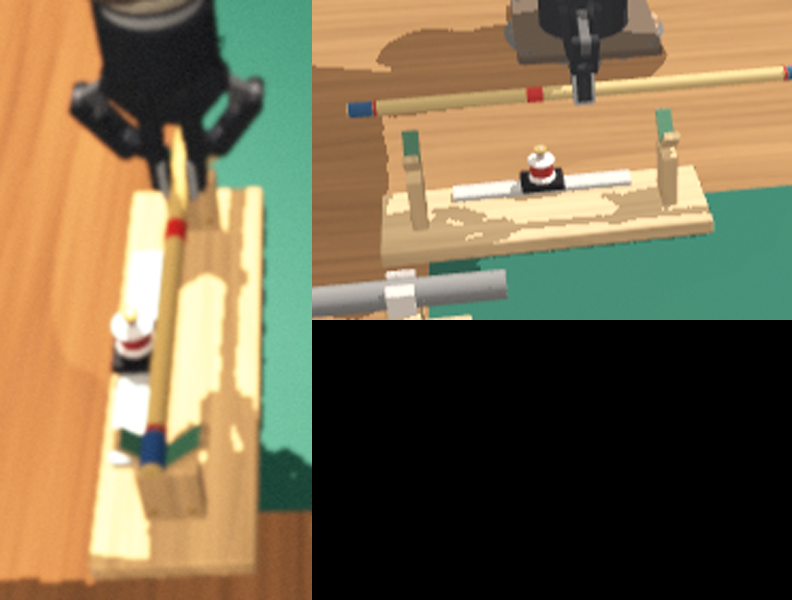

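```bash
python3 - <<'E'
from h import *
a=dict(np.load('last_scene.npz'));b=dict(np.load('last_side.npz'))
R={}
for n,d in(('sc',a),('sd',b)):
    h=cv2.cvtColor(d['image'],cv2.COLOR_RGB2HSV)
    for nm,m in(('blue',cv2.inRange(h,(105,120,50),(125,255,255))),('red',cv2.inRange(h,(0,170,90),(6,255,255))|cv2.inRange(h,(174,170,90),(180,255,255)))):
        k,l,s,c=cv2.connectedComponentsWithStats(m)
        for i in range(1,k):
            if s[i,4]>12 and 100<c[i][0]<400 and c[i][1]>160: R.setdefault((n,nm),[]).append(c[i]);print(n,nm,s[i],c[i].round(1),onz(d,*c[i],.156).round(4),onz(d,*c[i],.05).round(4))
E
```

```text
sc blue [363 171   9   6  37] [367.3 173.9] [0.4612 0.1756 0.156 ] [0.2678 0.2318 0.05  ]
sc blue [157 188  11   7  55] [161.7 191.1] [ 0.4682 -0.2599  0.156 ] [ 0.2761 -0.2841  0.05  ]
sc red [241 181   7   7  46] [243.9 183.8] [ 0.4636 -0.0923  0.156 ] [ 0.2706 -0.0856  0.05  ]
sc red [243 218  10   5  32] [247.4 220.5] [ 0.6074 -0.0959  0.156 ] [ 0.441  -0.0897  0.05  ]
sd blue [239 371   9  12  91] [243.3 376.2] [ 0.4639 -0.2558  0.156 ] [ 0.445  -0.1894  0.05  ]
sd red [250 281   7   8  46] [253.2 284.5] [ 0.4642 -0.0859  0.156 ] [0.4454 0.0095 0.05  ]
```

>>> drive_tool(
  rows=[
    [[0, 0, 0, -0.1, 0.3, -2, 1], [0, 0, 0, -0.1, 0.3, -4, 1], [0, 0, 0, -0.1, 0.3, -5, 1], [0, 0, 0, -0.1, 0.3, -5.5, 1], [0, 0, 0, -0.1, 0.3, -5.5, 1]],
  ],
)

```text
time_s: 18.05
tool_pos: [0.4606, -0.0396, 0.0664]
ee_rot: [-0.004, 0.704, 0.711, 0.004]
contact_force: [0.4, 0.7, -0.5]
grip_width: 0.138
finger_force: 58.7
```

>>> drive_tool(
  rows=[
    [[0, 0, 0, 0, 0, -0.2, 1], [0, 0, 0, 0, 0, -0.4, 1], [0, 0, 0, 0, 0, -0.4, 1]],
  ],
)

```text
time_s: 18.42
tool_pos: [0.4611, -0.0399, 0.0654]
ee_rot: [-0.004, 0.704, 0.71, 0.004]
contact_force: [-6.7, 2.2, 13.9]
grip_width: 0.138
finger_force: 60.4
```

>>> drive_tool(
  rows=[
    [[0, 0, 0, -0.2, 0, 0.1, 1], [0, 0, 0, -0.3, 0, 0, 1], [0, 0, 0, -0.3, 0, 0, 1]],
  ],
)

```text
time_s: 18.8
tool_pos: [0.4571, -0.0396, 0.062]
ee_rot: [-0.005, 0.704, 0.71, 0.004]
contact_force: [0.3, -0.3, -0.9]
grip_width: 0.135
finger_force: 58.7
```

```bash
python3 pitch.py .459 | grep -v before; python3 -c "
from h import *
o=manip.get_obs();print(o['torque'],o['contact_force'])"
```

```text
blue [363 194   8   5  35] [366.7 196.2] [0.459  0.1785 0.0983]
blue [163 212  10   6  53] [167.3 214.4] [ 0.459  -0.2578  0.0941]
red [244 204   7   7  40] [246.9 207.2] [ 0.459  -0.0894  0.0955]
red [243 218  10   5  32] [247.4 220.5] [ 0.459  -0.0904  0.0614]
[-0.02124871  0.01259152  0.03921037] [ 0.34512992  0.24803858 -0.71868126]
```

>>> drive_tool(
  rows=[
    [[-0.5, 0, 0, 0, 0, -0.1, 1], [-0.5, 0, 0, 0, 0, -0.2, 1], [-0.5, 0, 0, 0, 0, -0.2, 1]],
  ],
)

```text
time_s: 19.23
tool_pos: [0.4573, -0.04, 0.0617]
ee_rot: [-0.002, 0.704, 0.711, 0.0]
contact_force: [-5.7, -0.6, 8.6]
grip_width: 0.136
finger_force: 59.8
```

Still on the +x slope; move a bit more to -x.

>>> drive_tool(
  rows=[
    [[0, 0, 0, -0.2, 0, 0, 1], [0, 0, 0, -0.3, 0, 0, 1], [0, 0, 0, -0.3, 0, 0, 1]],
  ],
)

```text
time_s: 19.6
tool_pos: [0.4545, -0.0397, 0.0601]
ee_rot: [-0.001, 0.704, 0.711, 0.001]
contact_force: [0.2, -0.2, -1.0]
grip_width: 0.136
finger_force: 58.7
```

>>> drive_tool(
  rows=[
    [[0, 0, 0, 0, 0, -0.1, 1], [0, 0, 0, 0, 0, -0.2, 1], [0, 0, 0, 0, 0, -0.2, 1]],
  ],
)

```text
time_s: 19.98
tool_pos: [0.455, -0.0398, 0.0595]
ee_rot: [-0.001, 0.704, 0.711, 0.001]
contact_force: [-1.4, 1.6, 6.5]
grip_width: 0.134
finger_force: 59.6
```

```bash
python3 pitch.py .456 | grep -v before; python3 -c "
from h import *
o=manip.get_obs();print(o['torque'],o['contact_force'],o['tool_pos'])
b=grab('side');h=cv2.cvtColor(b['image'],cv2.COLOR_RGB2HSV)
m=cv2.inRange(h,(105,120,50),(125,255,255));k,l,s,c=cv2.connectedComponentsWithStats(m)
for i in range(1,k):
  if s[i,4]>15 and s[i,1]>120: print(s[i],c[i],onz(b,*c[i],.095))
m=cv2.inRange(h,(65,60,40),(85,255,255));k,l,s,c=cv2.connectedComponentsWithStats(m[:,200:280])
for i in range(1,k):
  if s[i,4]>15: print('green',s[i],c[i]+[200,0],onz(b,*(c[i]+[200,0]),.1))
"
```

```text
blue [362 194   9   6  37] [365.8 196.9] [0.456  0.1773 0.0948]
blue [163 212  10   6  53] [167.6 214.5] [ 0.456  -0.2575  0.092 ]
red [244 205   7   6  41] [246.9 207.4] [ 0.456  -0.0892  0.0931]
red [243 218  10   5  32] [247.4 220.5] [ 0.456  -0.0903  0.0595]
[0.11044786 0.3074537  0.22484226] [-1.30377102  0.50168088  7.47071687] [ 0.45503153 -0.03974222  0.05947038]
[242 391   8  11  75] [245.48       396.33333333] [ 0.45945867 -0.25150141  0.095     ]
green [ 64 181  16  69 860] [272.93488372 212.55581395] [0.47926222 0.1610105  0.1       ]
green [ 69 255   5   7  23] [271.43478261 257.34782609] [0.4830701  0.03136053 0.1       ]
green [ 32 370   9   9  57] [235.9122807  374.29824561] [ 0.4424548 -0.2171206  0.1      ]
green [ 54 370   7   9  36] [257.02777778 374.05555556] [ 0.47447078 -0.21751296  0.1       ]
```

>>> drive_tool(
  rows=[
    [[0, 0, 0.5, 0, 0, 0.1, 1], [0, 0, 1, 0, 0, 0, 1], [0, 0, 1, 0, 0, 0, 1], [0, 0, 1, 0, 0, -0.1, 1], [0, 0, 1, 0, 0, -0.1, 1]],
  ],
)

```text
time_s: 20.7
tool_pos: [0.455, -0.0397, 0.0594]
ee_rot: [-0.002, 0.698, 0.716, 0.001]
contact_force: [-5.0, 0.8, 13.1]
grip_width: 0.135
finger_force: 60.4
```

```bash
python3 -c "
from h import *
o=manip.get_obs();print(o['torque'],o['contact_force'],o['tool_pos'])"
```

```text
[ 0.25418803  0.75040543 -0.09625493] [-4.95033686  0.82401303 13.1270483 ] [ 0.45504505 -0.03972922  0.05940042]
```

>>> drive_tool(
  rows=[
    [[0, 0, 0, -0.1, 0, 0, 1], [0, 0, 0, -0.2, 0, 0, 1], [0, 0, 0, -0.2, 0, 0, 1]],
  ],
)

```text
time_s: 21.08
tool_pos: [0.4551, -0.0398, 0.0595]
ee_rot: [0.001, 0.698, 0.716, 0.003]
contact_force: [1.3, 2.7, 8.1]
grip_width: 0.136
finger_force: 59.7
```

```bash
python3 pitch.py .456 | grep -v before;python3 -c "
from h import *
o=manip.get_obs();print(o['torque'],o['contact_force'],o['tool_pos'])"
```

```text
blue [362 194   9   6  36] [365.8 197. ] [0.456  0.1773 0.0947]
blue [163 212  10   6  53] [167.6 214.5] [ 0.456  -0.2575  0.092 ]
red [244 205   7   6  41] [246.9 207.4] [ 0.456  -0.0892  0.0931]
red [243 218  10   5  32] [247.4 220.5] [ 0.456  -0.0903  0.0595]
[ 0.40648329 -0.35274124  0.05378895] [1.2922008  2.08869132 8.82032406] [ 0.45514279 -0.03976953  0.05946841]
```

>>> drive_tool(
  rows=[
    [[0.4, 0, 0, 0.1, 0, 0.05, 1], [0.4, 0, 0, 0.1, 0, 0.05, 1], [0.4, 0, 0, 0.1, 0, 0.05, 0.65], [0.4, 0, 0, 0.1, 0, 0.05, 0.5], [0.4, 0, 0, 0.1, 0, 0.05, 0.2], [0.4, 0, 0, 0.1, 0, 0.05, 0.1], [0.4, 0, 0, 0.1, 0, 0.05, 0.1]],
  ],
)

```text
time_s: 22.0
tool_pos: [0.4531, -0.0396, 0.0575]
ee_rot: [-0.004, 0.698, 0.717, 0.003]
contact_force: [0.9, 0.3, -0.4]
grip_width: 0.45
finger_force: 0.0
```

```bash
python3 pitch.py .458 | grep -v before
```

```text
blue [362 194   9   6  36] [365.5 197. ] [0.458  0.1761 0.0959]
blue [163 212  10   6  53] [167.6 214.5] [ 0.458  -0.2573  0.0932]
red [244 205   7   6  41] [246.9 207.4] [ 0.458  -0.0893  0.0943]
red [243 218  10   5  32] [247.4 220.5] [ 0.458  -0.0904  0.0608]
```

>>> drive_tool(
  rows=[
    [[0, 0, 0, 0.2, 0, 0.5, 0], [0, 0, 0, 0.2, 0, 2, 0], [0, 0, 0, 0.2, 0, 5, 0], [0, 0, 0, 0.2, 0, 10, 0], [0, 0, 0, 0.2, 0, 15, 0], [0, 0, 0, 0.2, 0, 20, 0], [0, 0, 0, 0.2, 0, 20, 0], [0, 0, 0, 0.2, 0, 20, 0]],
  ],
)

```text
time_s: 23.05
tool_pos: [0.4552, -0.0396, 0.2582]
ee_rot: [-0.003, 0.697, 0.717, 0.004]
contact_force: [0.6, 0.7, -0.5]
grip_width: 0.503
finger_force: 0.0
```

```bash
python3 pitch.py .458 | grep -v before; python3 - <<'E'
from h import *
d=grab('wrist');b=grab('side');f=lambda u,v,z:onz(d,u,v,z,True).round(4)
h=cv2.cvtColor(d['image'],cv2.COLOR_RGB2HSV)
for nm,m,z in(('blue',cv2.inRange(h,(105,120,50),(125,255,255)),.095),('red',cv2.inRange(h,(0,170,90),(6,255,255))|cv2.inRange(h,(174,170,90),(180,255,255)),.095),('green',cv2.inRange(h,(60,110,40),(85,255,255)),.1)):
    k,l,s,c=cv2.connectedComponentsWithStats(m)
    for i in range(1,k):
        if 60<s[i,4]<6000: print(nm,s[i],f(*c[i],z),f(*c[i],.055))
E
```

```text
blue [362 194   9   6  34] [365.6 197.1] [0.458  0.1764 0.0956]
blue [163 212  10   6  53] [167.6 214.5] [ 0.458  -0.2573  0.0932]
red [244 205   7   6  37] [246.9 207.6] [ 0.458  -0.0893  0.094 ]
red [243 218  10   5  32] [247.4 220.5] [ 0.458  -0.0904  0.0608]
blue [313 396  11   9  71] [ 0.4581 -0.256   0.095 ] [ 0.4586 -0.2905  0.055 ]
red [313 257  14  16 210] [ 0.4557 -0.0905  0.095 ] [ 0.4559 -0.105   0.055 ]
green [303   0  10  87 727] [0.4407 0.1077 0.1   ] [0.439  0.1186 0.055 ]
```

```bash
python3 -c "
from h import *
print(job.finish_job())"
```

```text
the job is handed in; nothing more can be done
None
```

The blank was drawn out in three pulls of about 12, 14 and 14.5 cm and now lies in both V rests, the red mark within about 3 mm of midway and the first-out end still pointing the same way. One first grasp closed empty on top of the blank, and the middle grasp was let go and retaken before the last pull. I handed the job in at about 23 s; the bystanders were not re-measured at the end.

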